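# Swap the worn caliper stud in the snap socket fixture

## Task

Pull the rusty worn stud block up out of the socket fixture, against the sprung catch that holds it, and put it in the red scrap tray. Then plug the new bright silver stud block into the emptied socket and press it fully home, so that it snaps in and its flange sits flat on the fixture. Leave the other parts on the bench where they are.

Things in the scene. Friction and masses are not known exactly. Their poses are not given: they have to be found in the camera images.
- fixture: Fixed dark steel block 120 x 90 mm (x, y), 48 tall, on a thin blue base plate. Origin: centre of underside, z up, x along the long side of its socket. Socket open to the top, centred: 46 x 32 mm clear (x, y), 36 deep, 3 mm chamfer. A sprung ball in each end wall (+x, -x), 16 mm below the mouth, snaps into a block's groove; pulling out or pressing in takes about 10 to 15 N.
- socket_mouth (a point): Centre of the socket's mouth, level with the fixture's top face (48 mm above the bench); axes as the fixture's.
- worn_stud: Rusty block, 105 mm tall, 0.3-0.55 kg, starts fully home in the socket. Origin: centre of underside, z up. Foot 44 x 30 (x, y), 32 tall, lowest 3 mm stepped in 2, grooves in the x ends; flange 64 x 48, z 32-40; grip block 36 x 30, z 40-82, gripped across y (30); round stud 18 dia, z 82-105. Fully home: origin 32 mm below the socket mouth, flange resting on the fixture.
- worn_mid (a point): Middle of the worn stud block, 50 mm above its origin along its z.
- new_stud: New bright silver stud block, of exactly the same shape, size and axes as the worn one, 0.3 to 0.55 kg, at the start standing upright on its foot on the bench. It fits the socket either way round (half a turn about z).
- scrap_tray: Red open sheet-steel tray, 170 x 150 mm (x, y) outside, 36 mm tall, walls and floor 5 mm, fixed to the bench. Origin at the centre of its underside, z up.
- grommet: Bystander: grey rubber ring, 68 mm across, 18 mm tall. Origin at the centre of its underside.
- spacer: Bystander: white nylon ring, 60 mm across, 36 mm tall. Origin at the centre of its underside.
- wedge_pin: Bystander: blue-black steel wedge pin lying along its x, about 110 mm long, 22 mm tall. Origin under its middle.
- shim: Bystander: rusty pad shim lying flat, 110 x 60 mm, 4 mm thick. Origin at the centre of its underside.
- brake_pad: Bystander: brake pad lying on its back plate, 120 x 50 mm, 17 mm tall. Origin at the centre of its underside.
- wrench: Bystander: steel wrench lying flat along its x, 180 mm long. Origin under its middle.
Not all that is in view belongs to the job. Leave any orange look-alike of the new_stud alone. What is shaped like the worn_stud but yellow is not meant.

How it is judged (in metres and radians):
On the way, in this order (a step that is already met when the one before it is completed fails the run):
1. the worn stud block is pulled clear of the socket (z of worn_stud in the frame of socket_mouth above 0.005 m), for 0.1 s.
2. the worn stud block lies or stands in the scrap tray, let go (x of worn_mid in the frame of scrap_tray between -0.07 and 0.07 m and y of worn_mid in the frame of scrap_tray between -0.06 and 0.06 m and height (world z) of worn_mid below 0.065 m and contact force between worn_stud and scrap_tray above 0.5 N and contact force between worn_stud and the fingers below 0.1 N), for 0.2 s.
3. the new stud block is plugged fully home in the socket (z of new_stud in the frame of socket_mouth below -0.03 m and horizontal distance between new_stud and socket_mouth below 0.004 m and angle between the x axis of new_stud and the x axis of fixture, either way round below 0.12 rad), for 0.2 s.
At the end, for the whole second after the job is handed in: New block in the socket at least 30 of its 32 mm, within 4 mm, 0.12 rad square and 0.06 rad upright; worn block inside the scrap tray (its middle within 70 x 60 mm of the tray centre, under 65 mm high); both at rest; other parts not moved over 30 mm (all of step 3 and angle between new_stud's own z axis and vertical below 0.06 rad and x of worn_mid in the frame of scrap_tray between -0.07 and 0.07 m and y of worn_mid in the frame of scrap_tray between -0.06 and 0.06 m and height (world z) of worn_mid below 0.065 m and linear speed of each of new_stud, worn_stud below 0.02 m/s); the robot touches nothing.
It fails at once if a bystanding part is moved more than 30 mm (distance of any of grommet, spacer, wedge_pin, shim, brake_pad, wrench from where it was at the start of the episode above 0.03 m).
It also fails if it takes over 72 s, if anything falls off the work surface, if the arm or the gripper's body presses on something with over 40 N, if the wrist force passes 120 N, or if a joint passes its speed limit or range.

## Robot

A 6-joint arm with a two-finger parallel gripper is mounted at the origin on the work surface. World frame = base frame: x ahead of the robot, y to its left, z up, the work surface at z = 0. Lengths are in mm, angles in degrees, forces in N, time in s.
With the tool pointing down it reaches from about 300 to 850 mm from the base axis. Payload 4.2 kg.
Tool frame: the origin (TCP) lies midway between the tips of the shut fingers; the grasp point (between the pads) lies 19 mm behind it; z points along the fingers, y is the line along which they close (so a half turn about z gives the same grasp; the last joint's range is limited). The gripper opens to 91 mm and grips with 3 to 60 N. Pads are 32 mm wide; open, the fingers measure 118 mm over their backs; the gripper's body (76 mm by 178 mm) begins 60 mm behind the grasp point.
Start: joints at [-64.63, 18.312, 89.639, -0, 72.044, -1.146], TCP at [256.717, -514.528, 213.976] pointing down, gripper open.
Joint ranges: [-177.97, 177.97], [-48.28, 115.42], [12.27, 149.76], [-77.06, 257.06], [2.81, 150.46], [-146.56, 146.56]. Speed limits (degrees/s): [147.25, 147.25, 180, 180, 180, 180].

## Interface

Orientations are given as [roll, pitch, yaw] about the fixed x, y, z axes, in that order (R = Rz(yaw) Ry(pitch) Rx(roll)).
In Python, from workcell import env gives the robot as it stands.
- The arm moves only by the tool send_rows, never from a script. Its argument "steps" is a list that holds one entry, the list of rows, each a list of 5 numbers: the shift along the tool's x, y, z scaled (see below), then the turn about the tool's z scaled (see below), then the opening, from 0 (shut) to 1 (fully open). In form: [[[dx, dy, dz, yaw, fingers], ...]]. A call has 1 to 5 rows; each row shifts and turns the commanded pose from where the row before left it, along the tool's axes as they then stand; what a row does not reach is not made up. The controller multiplies each number of a shift by 0.04 m and each number of a turn by 0.12 rad. A row lasts 1/12 s, in which the tool goes at most 41.7 mm and 7.16 degrees, less where a joint would pass 70% of its speed; a pose out of reach is approached as far as the arm can. A call with a number of a shift or a turn outside -1 to 1 is refused whole. A call with a gripper value outside its range is refused whole. The fingers move at their own pace and stop on an object; "squeeze" is the grip in N (left out, the last holds). Time passes only in rows, so rows that do not move let the fingers close. It gives the time, the measured TCP pose, the force, the opening and the grip force at its end, in the units of the state.
- env.state(): the state, without advancing time (a new reading comes with each control period).
- env.grab_frame(name): name is "scene" or "top" or "wrist"; returns a dict with "pixels" (400x640x3 uint8, red, green, blue), "depth" (400x640 float32, mm along the optical axis (not along the pixel's ray), 0 where there is no reading), "intrinsics" (3x3 intrinsics, pixels), "cam_to_world" (4x4, takes a point from camera to world coordinates). Camera axes: x right, y down, z forward; pixel columns grow to the right and rows downward; lengths in mm; the calibration is good to about 2 mm. A picture is of the moment at which its call begins.
- env.job_done(): hands the job in; it is judged then, once.
The state is a dict: "time_s": time; "qpos": joint angles; "qvel": joint speeds; "effort": joint torques, N m; "ee_pos": TCP position; "ee_rot": TCP orientation; "force": force on the tool from outside, world axes, zero at the start; "torque": the same for the moment, N m; "gripper_width": finger opening in mm; "gripper_force": force on a finger pad.
Only numpy, scipy, OpenCV 4.12 (cv2) and the standard library are available. Lean on these libraries where they do the work, as an engineer would, in place of code of your own. Each camera call takes 0.05 s, during which the arm holds its last target. There are 200 camera calls.

## Working session

There is one attempt and no reset: what is moved stays moved. The work goes in short steps, Python scripts to look and compute and a tool call to move; the robot and the scene stay as the last step left them, time stands still between calls to the robot, and variables do not carry over. Pictures are saved under pics/ and viewed, at most 10 in all, crops included, and the job is handed in when it is done.

Besides the shell and the picture viewer there is one more tool, called as a command line: name --argument value ..., lists and objects as JSON in quotes. send_rows: Moves the arm, as the interface text tells. Shifts and turns lie within -1 to 1; 1 stands for 0.04 m of shift or 0.12 rad of turn. Its arguments: {"type":"object","properties":{"steps":{"type":"array"},"squeeze":{"type":"number"}},"required":["steps"]}

```bash
mkdir -p pics; ls
cat > h.py <<'E'
import numpy as np, cv2
from workcell import env
def grab(n):
    f=env.grab_frame(n); return f
def world(f):
    d=f["depth"].astype(float); K=np.array(f["intrinsics"]); T=np.array(f["cam_to_world"])
    v,u=np.mgrid[:d.shape[0],:d.shape[1]]
    P=np.stack([(u-K[0,2])/K[0,0]*d,(v-K[1,2])/K[1,1]*d,d],-1)
    W=P@T[:3,:3].T+T[:3,3]; W[d==0]=np.nan
    return W
E
python3 - <<'E'
from h import *
for n in ("top","scene"):
    f=grab(n); cv2.imwrite(f"pics/{n}0.png",f["pixels"][:,:,::-1]); np.savez(f"{n}0.npz",**f)
    print(n,np.round(f["intrinsics"],1).tolist(),np.round(f["cam_to_world"],3).tolist())
print(env.state())
E
```

```text
pics
top [[401.8, 0.0, 319.2], [0.0, 401.8, 198.0], [0.0, 0.0, 1.0]] [[0.0, -0.987, 0.16, 406.579], [-1.0, -0.002, -0.01, 5.862], [0.01, -0.16, -0.987, 1056.518], [0.0, 0.0, 0.0, 1.0]]
scene [[416.7, 0.0, 314.9], [0.0, 416.7, 205.8], [0.0, 0.0, 1.0]] [[-0.715, 0.438, -0.544, 1069.964], [0.699, 0.455, -0.551, 491.118], [0.006, -0.775, -0.632, 636.45], [0.0, 0.0, 0.0, 1.0]]
{'time_s': 0.1, 'qpos': array([-6.46289467e+01,  1.83493001e+01,  8.96981177e+01, -2.59740354e-03,
        7.20438662e+01, -1.14693715e+00]), 'qvel': array([-0.00915724, -0.131064  , -0.17669618, -0.00862902, -0.06613884,
       -0.003612  ]), 'effort': array([-9.53309154e-06, -4.13334346e+01, -2.32509685e+01,  7.26994453e-02,
        4.21940850e-02, -5.14577710e-05]), 'ee_pos': array([ 256.51567495, -514.12053009,  213.19989554]), 'ee_rot': array([-1.79908685e+02,  6.41931982e-04,  2.65187937e+01]), 'force': array([-0.42234498,  0.59026474, -0.85621832]), 'torque': array([ 0.02911685, -0.03205122,  0.00822823]), 'gripper_force': 0.0, 'gripper_width': 91.47972111995465}
```

View pics/top0.png

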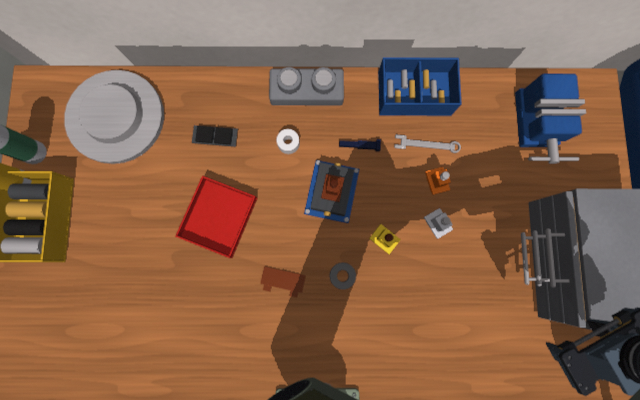

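View pics/scene0.png

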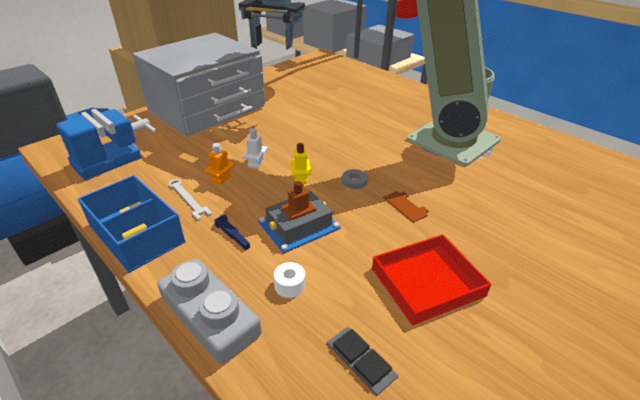

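The top view shows the fixture with the worn block at (333,187), the silver block at (439,222), the tray at (217,215), and the look-alikes in orange at (438,180) and yellow at (385,238). The scene view shows the same layout, with the silver block upright at (255,147).

```bash
cat >> h.py <<'E'
def rect(W,box,z0,z1,M=None):
    u0,v0,u1,v1=box; s=np.zeros(W.shape[:2],bool); s[v0:v1,u0:u1]=1
    m=s&(W[...,2]>z0)&(W[...,2]<z1)
    if M is not None: m&=M
    p=W[m]
    if len(p)<5: return None
    r=cv2.minAreaRect(p[:,:2].astype(np.float32))
    return len(p),np.round(np.median(p,0),1).tolist(),np.round(r[0],1).tolist(),np.round(r[1],1).tolist(),round(r[2],1)
E
python3 - <<'E'
from h import *
f=dict(np.load("top0.npz")); W=world(f)
c=f["pixels"].astype(int); R,G,B=c[...,0],c[...,1],c[...,2]
wb=(295,150,362,230)
print("fix top",rect(W,wb,43,52)); print("worn flange",rect(W,wb,53,60)); print("worn grip",rect(W,wb,92,103)); print("worn stud",rect(W,wb,114,128)); print("plate", rect(W,wb,2,12,(B>R+30)))
nb=(420,203,460,245)
for n,a,b in(("fl",35,45),("grip",77,87),("stud",99,112)): print("new",n,rect(W,nb,a,b))
for n,a,b in(("fl",35,45),("grip",77,87),("stud",99,112)): print("orange",n,rect(W,(420,160,458,200),a,b)); print("yellow",n,rect(W,(365,220,405,258),a,b))
print("tray rim",rect(W,(165,160,265,265),30,42,(R>G+60))); print("tray floor",rect(W,(165,160,265,265),2,9,(R>120)&(G<60)))
g=dict(np.load("scene0.npz")); V=world(g)
c=g["pixels"].astype(int); R,G,B=c[...,0],c[...,1],c[...,2]
print("scene tray",rect(V,(360,225,500,330),30,42,(R>G+60)))
sb=(235,115,275,175)
for n,a,b in(("fl",35,45),("grip",77,87),("stud",99,112)): print("scene new",n,rect(V,sb,a,b))
for n,a,b in(("fixtop",45,51),("fl",53,59),("grip",93,103),("stud",115,128)): print("scene worn",n,rect(V,(255,170,345,250),a,b))
for b in ("top0","scene0"): pass
cv2.imwrite("pics/topc.png",cv2.resize(f["pixels"][140:260,290:470,::-1],None,fx=4.4,fy=4.4,interpolation=cv2.INTER_CUBIC))
E
```

```text
fix top (1129, [594.0, -37.1, 48.3], [597.7, -37.9], [89.8, 120.3], 78.1)
worn flange (255, [586.8, -34.1, 56.4], [601.5, -37.2], [63.8, 110.1], 70.5)
worn grip (127, [592.0, -37.2, 98.0], [597.2, -37.8], [29.6, 35.6], 78.6)
worn stud (49, [596.8, -38.4, 120.6], [596.7, -37.4], [16.0, 16.7], 2.3)
plate (579, [571.5, -11.9, 8.0], [596.3, -36.6], [117.3, 146.6], 78.2)
new fl (258, [505.3, -300.0, 40.1], [509.2, -307.9], [64.2, 49.5], 30.4)
new grip (132, [506.4, -303.1, 82.0], [509.4, -307.9], [36.2, 31.0], 30.1)
new stud (48, [508.6, -306.4, 104.8], [509.1, -306.9], [16.5, 15.6], 45.6)
orange fl (240, [606.7, -301.9, 40.1], [619.9, -310.5], [64.3, 48.1], 16.6)
yellow fl (257, [464.7, -161.3, 40.0], [469.4, -169.8], [64.0, 48.4], 51.8)
orange grip (119, [613.8, -305.3, 81.9], [620.1, -310.6], [36.1, 30.9], 15.4)
yellow grip (126, [467.1, -166.6, 81.9], [469.4, -169.9], [35.8, 30.1], 50.6)
orange stud (51, [620.2, -310.1, 104.3], [619.9, -311.0], [17.0, 17.5], 46.3)
yellow stud (51, [470.1, -169.2, 105.4], [469.2, -169.7], [16.5, 17.6], 1.8)
tray rim (541, [522.5, 268.2, 35.5], [527.2, 260.6], [151.7, 169.2], 68.7)
tray floor (2582, [536.7, 260.5, 5.4], [523.2, 260.2], [147.2, 168.1], 68.9)
scene tray (1002, [534.4, 271.3, 34.6], [527.5, 258.4], [152.1, 172.6], 68.5)
scene new fl (159, [525.0, -298.0, 39.8], [510.3, -310.3], [69.0, 49.3], 29.4)
scene new grip (77, [516.7, -303.6, 82.0], [512.1, -308.6], [36.1, 30.4], 32.8)
scene new stud (34, [512.2, -307.9, 104.2], [511.2, -307.8], [16.5, 18.9], 3.4)
scene worn fixtop (928, [620.6, -23.6, 47.9], [598.2, -40.2], [93.5, 121.1], 77.8)
scene worn fl (234, [614.7, -26.5, 55.9], [599.4, -38.7], [49.6, 65.0], 75.4)
scene worn grip (138, [605.0, -33.1, 97.8], [598.5, -39.4], [30.6, 37.7], 80.0)
scene worn stud (51, [600.5, -37.0, 120.2], [599.1, -39.1], [15.4, 17.5], 78.2)
```

View pics/topc.png

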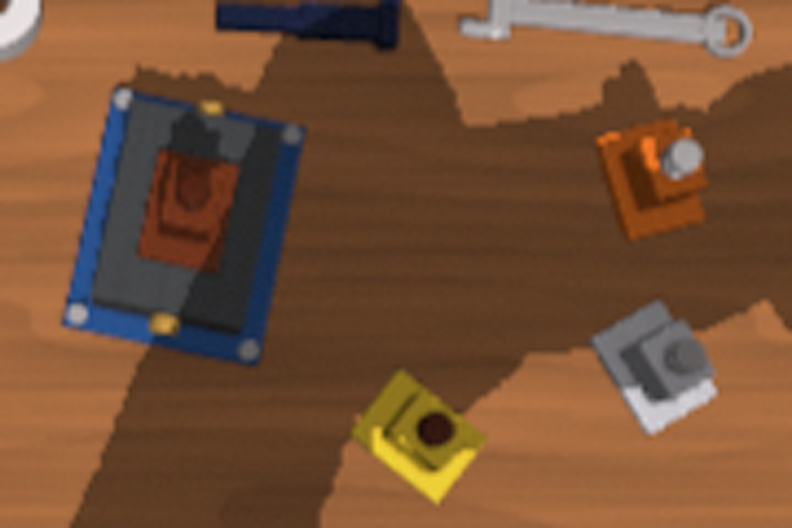

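The crop confirms the worn block in the fixture and the silver one at lower right. The sizes match the specification in both views. I'll write a planner helper next.

```bash
cat > p.py <<'E'
import sys,json; from h import *
# python3 p.py x y z yaw step(0..1) fingers : rows from measured pose to target
x,y,z,yaw,mx,fg=map(float,sys.argv[1:7])
s=env.state(); p=s["ee_pos"].copy(); a=np.radians(s["ee_rot"][2])
print(round(s["time_s"],1),np.round(p,1),np.round(s["ee_rot"],1),"w",round(s["gripper_width"],1),"gf",round(s["gripper_force"],1),"F",np.round(s["force"],1),"q",np.round(s["qpos"],0))
t=np.array([x,y,z]); rows=[]
dy=(np.radians(yaw)-a+np.pi)%(2*np.pi)-np.pi
n=max(1,int(np.ceil(max(np.linalg.norm(t-p)/40/mx,abs(dy)/.12/mx))))
for k in range(n):
    d=(t-p)/(n-k); r=np.array([[np.cos(a),np.sin(a),0],[np.sin(a),-np.cos(a),0],[0,0,-1]])
    w=np.clip(np.round(r@d/40,2),-1,1); tr=round(float(np.clip(-((np.radians(yaw)-a+np.pi)%(2*np.pi)-np.pi)/(n-k)/.12,-1,1)),2)
    p=p+r.T@w*40; a-=tr*.12
    rows.append([*map(float,w),tr,fg])
for i in range(0,n,5): print(json.dumps([rows[i:i+5]]))
E
python3 p.py 597.7 -38.5 205 -12 0.9 1
```

```text
0.1 [ 256.5 -514.1  213.2] [-179.9    0.    26.5] w 91.5 gf 0.0 F [-0.4  0.6 -0.9] q [-65.  18.  90.  -0.  72.  -1.]
[[[0.76, -0.4, 0.01, 0.33, 1.0], [0.74, -0.43, 0.01, 0.33, 1.0], [0.73, -0.46, 0.01, 0.33, 1.0], [0.71, -0.49, 0.01, 0.33, 1.0], [0.69, -0.52, 0.01, 0.33, 1.0]]]
[[[0.67, -0.54, 0.01, 0.33, 1.0], [0.64, -0.57, 0.01, 0.33, 1.0], [0.62, -0.6, 0.01, 0.33, 1.0], [0.6, -0.62, 0.01, 0.33, 1.0], [0.57, -0.64, 0.01, 0.33, 1.0]]]
[[[0.55, -0.66, 0.01, 0.33, 1.0], [0.52, -0.69, 0.02, 0.33, 1.0], [0.49, -0.71, 0.01, 0.33, 1.0], [0.47, -0.72, 0.02, 0.33, 1.0], [0.44, -0.74, 0.01, 0.33, 1.0]]]
[[[0.4, -0.76, 0.02, 0.33, 1.0], [0.38, -0.78, 0.01, 0.32, 1.0]]]
```

send_rows --steps '[[[0.76,-0.4,0.01,0.33,1.0],[0.74,-0.43,0.01,0.33,1.0],[0.73,-0.46,0.01,0.33,1.0],[0.71,-0.49,0.01,0.33,1.0],[0.69,-0.52,0.01,0.33,1.0]]]'

```text
time_s: 0.52
ee_pos: [357.5, -373.1, 211.5]
ee_rot: [-180.0, 0.0, 15.0]
force: [0.5, -0.9, 0.0]
gripper_width: 91.1
gripper_force: 0.0
```

send_rows --steps '[[[0.67,-0.54,0.01,0.33,1.0],[0.64,-0.57,0.01,0.33,1.0],[0.62,-0.6,0.01,0.33,1.0],[0.6,-0.62,0.01,0.33,1.0],[0.57,-0.64,0.01,0.33,1.0]]]'

```text
time_s: 0.93
ee_pos: [457.7, -233.1, 209.7]
ee_rot: [-180.0, 0.0, 3.7]
force: [0.8, 0.5, 0.4]
gripper_width: 91.3
gripper_force: 0.0
```

send_rows --steps '[[[0.55,-0.66,0.01,0.33,1.0],[0.52,-0.69,0.02,0.33,1.0],[0.49,-0.71,0.01,0.33,1.0],[0.47,-0.72,0.02,0.33,1.0],[0.44,-0.74,0.01,0.33,1.0]]]'

```text
time_s: 1.35
ee_pos: [558.3, -93.4, 206.7]
ee_rot: [180.0, 0.1, -7.6]
force: [0.5, -0.8, 0.1]
gripper_width: 91.4
gripper_force: 0.0
```

send_rows --steps '[[[0.4,-0.76,0.02,0.33,1.0],[0.38,-0.78,0.01,0.32,1.0],[0,0,0,0,1],[0,0,0,0,1]]]'

```text
time_s: 1.68
ee_pos: [598.3, -37.5, 205.0]
ee_rot: [180.0, 0.1, -11.8]
force: [-0.4, -0.8, 0.3]
gripper_width: 91.3
gripper_force: 0.0
```

```bash
python3 p.py 597.7 -38.5 62 -12 0.8 1
python3 - <<'E'
from h import *
f=grab("wrist"); cv2.imwrite("pics/w1.png",f["pixels"][:,:,::-1]); W=world(f)
b=(0,0,640,400)
for n,z0,z1 in(("grip",95,101),("stud",118,124),("fl",54,58)): print(n,rect(W,b,z0,z1))
E
```

```text
1.7 [598.3 -37.5 205. ] [ 1.80e+02  1.00e-01 -1.18e+01] w 91.3 gf 0.0 F [-0.4 -0.8  0.3] q [-5. 21. 87. -0. 72. 97.]
[[[-0.0, 0.01, 0.71, 0.01, 1.0], [-0.0, 0.0, 0.72, 0.0, 1.0], [-0.0, 0.01, 0.71, 0.01, 1.0], [-0.0, 0.0, 0.72, 0.0, 1.0], [-0.01, 0.01, 0.71, 0.01, 1.0]]]
grip (989, [604.7, -46.2, 98.4], [563.9, -167.3], [128.1, 293.5], 0.3)
stud (317, [597.8, -37.8, 121.4], [597.2, -38.0], [17.6, 16.9], 78.2)
fl (1461, [612.9, -52.1, 56.4], [553.3, -165.4], [165.5, 313.1], 1.4)
```

View pics/w1.png

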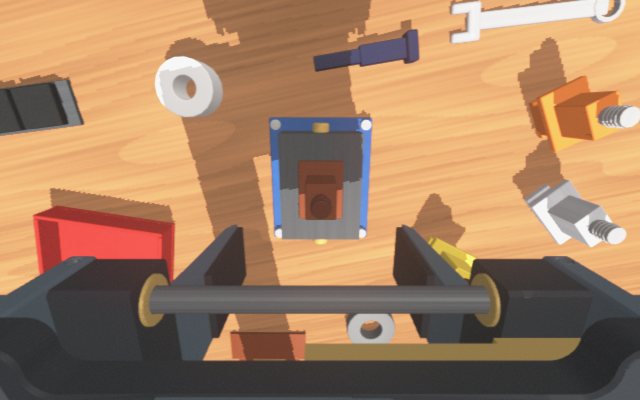

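The wrist view shows the worn stud at (320,205), centred between the open fingers. The stud measures (597.2, -38.0), in agreement with the other views. Descending and gripping.

send_rows --steps '[[[0,0.01,0.71,0.01,1],[0,0,0.72,0,1],[0,0.01,0.71,0.01,1],[0,0,0.72,0,1],[0,0,0.71,0,1]]]'

```text
time_s: 2.15
ee_pos: [596.7, -41.3, 62.3]
ee_rot: [180.0, 0.0, -12.2]
force: [0.2, 0.2, 0.1]
gripper_width: 90.9
gripper_force: 0.0
```

send_rows --steps '[[[0,0,0,0,1],[0,0,0,0,0],[0,0,0,0,0],[0,0,0,0,0],[0,0,0,0,0]]]' --squeeze 50

```text
time_s: 2.57
ee_pos: [599.1, -40.0, 65.3]
ee_rot: [-180.0, -0.2, -12.1]
force: [0.5, 0.8, -0.2]
gripper_width: 67.4
gripper_force: 0.0
```

send_rows --steps '[[[0,0,0,0,0],[0,0,0,0,0],[0,0,0,0,0],[0,0,0,0,0],[0,0,0,0,0]]]'

```text
time_s: 2.98
ee_pos: [597.9, -39.5, 63.2]
ee_rot: [180.0, -0.0, -12.1]
force: [0.1, -0.8, 0.7]
gripper_width: 34.2
gripper_force: 0.0
```

send_rows --steps '[[[0,0,0,0,0],[0,0,0,0,0],[0,0,0,0,0],[0,0,0,0,0]]]'

```text
time_s: 3.32
ee_pos: [597.9, -39.4, 63.2]
ee_rot: [-180.0, -0.0, -12.1]
force: [0.1, 2.1, 0.7]
gripper_width: 30.2
gripper_force: 50.0
```

send_rows --steps '[[[0,0,-0.2,0,0],[0,0,-0.2,0,0],[0,0,-0.2,0,0],[0,0,-0.2,0,0],[0,0,-0.2,0,0]]]'

```text
time_s: 3.73
ee_pos: [597.6, -39.8, 104.6]
ee_rot: [180.0, -0.0, -12.1]
force: [0.8, -0.4, -3.3]
gripper_width: 30.0
gripper_force: 50.0
```

```bash
python3 p.py 597.7 -38.5 130 -12 0.5 0
```

```text
3.7 [597.6 -39.8 104.6] [180.   -0.  -12.1] w 30.0 gf 50.0 F [ 0.8 -0.4 -3.3] q [-5. 25. 95. -0. 59. 97.]
[[[-0.0, -0.02, -0.32, -0.01, 0.0], [-0.0, -0.01, -0.31, -0.01, 0.0]]]
```

send_rows --steps '[[[0,0,-0.32,0,0],[0,0,-0.31,0,0],[0,0,-0.2,0,0],[0,0,0,0,0],[0,0,0,0,0]]]'

```text
time_s: 4.15
ee_pos: [597.9, -39.7, 137.1]
ee_rot: [180.0, -0.1, -12.1]
force: [0.6, -0.9, -3.7]
gripper_width: 29.9
gripper_force: 50.0
```

```bash
python3 p.py 526.5 259.5 136 -12 0.7 0
python3 - <<'E'
from h import *
f=grab("scene"); c=f["pixels"]; cv2.imwrite("pics/s1.png",c[:,:,::-1]); W=world(f)
E
```

```text
4.2 [597.9 -39.7 137.1] [ 1.80e+02 -1.00e-01 -1.21e+01] w 29.9 gf 50.0 F [ 0.6 -0.9 -3.7] q [-5. 24. 93. -0. 63. 97.]
[[[-0.3, -0.63, 0.0, -0.0, 0.0], [-0.3, -0.63, 0.0, -0.0, 0.0], [-0.3, -0.63, 0.0, -0.0, 0.0], [-0.3, -0.63, 0.0, -0.0, 0.0], [-0.3, -0.63, 0.0, -0.0, 0.0]]]
[[[-0.3, -0.63, 0.0, -0.0, 0.0], [-0.3, -0.63, 0.01, -0.0, 0.0], [-0.3, -0.63, 0.0, -0.0, 0.0], [-0.31, -0.63, 0.01, -0.01, 0.0], [-0.3, -0.63, 0.0, -0.0, 0.0]]]
[[[-0.3, -0.64, 0.01, -0.01, 0.0]]]
```

View pics/s1.png

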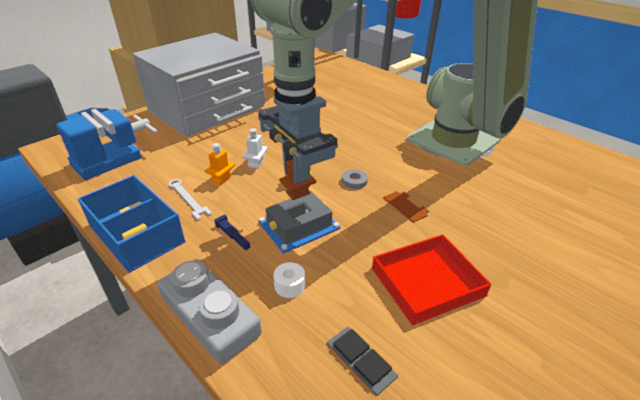

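The worn block hangs upright at (298,180), clear of the open socket at (303,213). Carrying it to the tray.

send_rows --steps '[[[-0.3,-0.63,0,0,0],[-0.3,-0.63,0,0,0],[-0.3,-0.63,0,0,0],[-0.3,-0.63,0,0,0],[-0.3,-0.63,0,0,0]]]'

```text
time_s: 4.62
ee_pos: [564.5, 97.1, 135.3]
ee_rot: [179.9, 0.1, -12.1]
force: [-0.1, -0.7, -3.9]
gripper_width: 30.1
gripper_force: 50.0
```

send_rows --steps '[[[-0.3,-0.63,0,0,0],[-0.3,-0.63,0,0,0],[-0.3,-0.63,0,0,0],[-0.3,-0.63,0,0,0],[-0.3,-0.63,0,0,0]]]'

```text
time_s: 5.03
ee_pos: [532.3, 232.9, 135.3]
ee_rot: [179.9, 0.1, -12.1]
force: [0.2, 0.1, -4.3]
gripper_width: 29.3
gripper_force: 50.0
```

send_rows --steps '[[[-0.3,-0.64,0,0,0],[0,0,0,0,0],[0,0,0,0,0]]]'

```text
time_s: 5.28
ee_pos: [526.1, 260.5, 135.3]
ee_rot: [179.9, 0.1, -12.0]
force: [0.3, -0.2, -3.6]
gripper_width: 30.1
gripper_force: 50.0
```

```bash
python3 p.py 526.5 259.5 55 -12 0.5 0
python3 - <<'E'
from h import *
f=grab("scene"); W=world(f); c=f["pixels"].astype(int); R,G,B=c[...,0],c[...,1],c[...,2]
m=(W[...,1]>205)&(W[...,1]<315)&(W[...,0]>470)&(W[...,0]<590)&(W[...,2]>45)&(W[...,2]<135)&(R>1.5*G)
print(np.nanpercentile(W[m],[1,5,50,95,99],axis=0).round(1), m.sum())
f=grab("top"); W=world(f); m=(W[...,2]>44)&(W[...,2]<52); print(rect(W,(295,150,362,230),44,52))
z=W[150:230,295:362]; h=z[z[...,2]<30]; h=h[(np.hypot(h[:,0]-598,h[:,1]+38)<32)]; print(len(h),cv2.minAreaRect(h[:,:2].astype(np.float32)),np.median(h[:,2]))
E
```

```text
5.3 [526.1 260.5 135.3] [ 1.799e+02  1.000e-01 -1.200e+01] w 30.1 gf 50.0 F [ 0.3 -0.2 -3.6] q [ 25.  23.  95.  -0.  63. 127.]
[[[0.0, 0.0, 0.4, 0.0, 0.0], [0.0, 0.01, 0.4, 0.0, 0.0], [0.0, 0.0, 0.4, 0.0, 0.0], [0.01, 0.01, 0.4, 0.0, 0.0], [0.0, 0.0, 0.41, 0.01, 0.0]]]
[[501.  231.8  90.4]
 [510.1 236.3  92.9]
 [544.6 265.3 126.2]
 [558.6 284.3 130.1]
 [561.5 287.7 133.6]] 591
(1378, [596.3, -37.1, 48.3], [600.1, -38.3], [90.0, 124.9], 78.1)
194 ((601.2449951171875, -38.54493713378906), (32.03550338745117, 41.24006652832031), 78.31652069091797) 12.30264125094152
```

send_rows --steps '[[[0,0,0.4,0,0],[0,0,0.4,0,0],[0,0,0.4,0,0],[0,0,0.4,0,0],[0,0,0.4,0,0]]]'

```text
time_s: 5.8
ee_pos: [527.4, 258.0, 55.5]
ee_rot: [180.0, 0.0, -12.2]
force: [0.3, -0.3, -2.8]
gripper_width: 29.9
gripper_force: 50.0
```

send_rows --steps '[[[0,0,0.04,0,0],[0,0,0.04,0,0],[0,0,0,0,0],[0,0,0,0,0]]]'

```text
time_s: 6.13
ee_pos: [527.6, 259.3, 53.9]
ee_rot: [-180.0, -0.1, -12.2]
force: [0.2, -0.0, -3.1]
gripper_width: 29.8
gripper_force: 50.0
```

send_rows --steps '[[[0,0,0.05,0,0],[0,0,0.02,0,0],[0,0,0,0,0],[0,0,0,0,0]]]'

```text
time_s: 6.47
ee_pos: [528.0, 259.7, 52.2]
ee_rot: [-179.9, -0.1, -12.1]
force: [-1.1, -0.9, 6.1]
gripper_width: 29.9
gripper_force: 50.0
```

Contact (+6 N with the load gone). Releasing.

send_rows --steps '[[[0,0,0,0,1],[0,0,0,0,1],[0,0,0,0,1],[0,0,0,0,1],[0,0,0,0,1]]]'

```text
time_s: 6.88
ee_pos: [527.1, 259.6, 50.2]
ee_rot: [180.0, 0.0, -12.1]
force: [0.3, 0.7, -0.2]
gripper_width: 60.2
gripper_force: 0.0
```

send_rows --steps '[[[0,0,0,0,1],[0,0,0,0,1],[0,0,0,0,1],[0,0,0,0,1],[0,0,0,0,1]]]'

```text
time_s: 7.3
ee_pos: [527.1, 259.5, 50.3]
ee_rot: [180.0, -0.0, -12.1]
force: [0.8, 0.8, 0.1]
gripper_width: 90.4
gripper_force: 0.0
```

send_rows --steps '[[[0,0,-0.6,0,1],[0,0,-0.9,0,1],[0,0,-0.9,0,1],[0,0,-0.9,0,1],[0,0,-0.6,0,1]]]'

```text
time_s: 7.72
ee_pos: [528.1, 260.0, 210.1]
ee_rot: [-179.8, -0.2, -12.1]
force: [0.5, 0.2, 0.4]
gripper_width: 91.1
gripper_force: 0.0
```

```bash
python3 p.py 510.2 -308.2 200 30.2 0.95 1
python3 - <<'E'
from h import *
f=grab("scene"); cv2.imwrite("pics/s2.png",f["pixels"][:,:,::-1])
E
```

```text
7.7 [528.1 260.  210.1] [-179.8   -0.2  -12.1] w 91.1 gf 0.0 F [0.5 0.2 0.4] q [ 25.  20.  88.  -0.  72. 127.]
[[[0.17, 0.93, 0.02, -0.41, 1.0], [0.12, 0.94, 0.02, -0.41, 1.0], [0.08, 0.94, 0.02, -0.41, 1.0], [0.03, 0.95, 0.02, -0.41, 1.0], [-0.02, 0.95, 0.02, -0.41, 1.0]]]
[[[-0.06, 0.95, 0.02, -0.41, 1.0], [-0.11, 0.94, 0.01, -0.41, 1.0], [-0.15, 0.93, 0.02, -0.41, 1.0], [-0.2, 0.93, 0.01, -0.41, 1.0], [-0.25, 0.91, 0.02, -0.41, 1.0]]]
[[[-0.29, 0.9, 0.01, -0.41, 1.0], [-0.33, 0.89, 0.02, -0.41, 1.0], [-0.38, 0.87, 0.01, -0.41, 1.0], [-0.42, 0.85, 0.02, -0.41, 1.0], [-0.46, 0.83, 0.01, -0.42, 1.0]]]
```

View pics/s2.png

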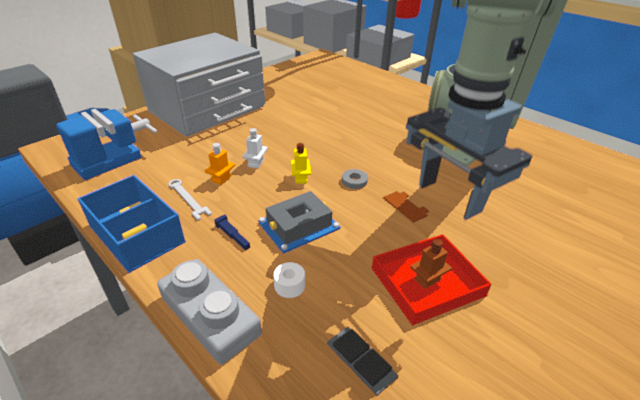

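The worn block stands in the tray at (432,262), released, and the socket at (300,212) is empty. On to the new block.

send_rows --steps '[[[0.17,0.93,0.02,-0.41,1],[0.12,0.94,0.02,-0.41,1],[0.08,0.94,0.02,-0.41,1],[0.03,0.95,0.02,-0.41,1],[-0.02,0.95,0.02,-0.41,1]]]'

```text
time_s: 8.18
ee_pos: [520.4, 68.6, 202.1]
ee_rot: [180.0, -0.0, 2.1]
force: [0.6, 0.4, 0.2]
gripper_width: 90.9
gripper_force: 0.0
```

send_rows --steps '[[[-0.06,0.95,0.02,-0.41,1],[-0.11,0.94,0.01,-0.41,1],[-0.15,0.93,0.02,-0.41,1],[-0.2,0.93,0.01,-0.41,1],[-0.25,0.91,0.02,-0.41,1]]]'

```text
time_s: 8.6
ee_pos: [514.6, -121.0, 199.0]
ee_rot: [180.0, -0.0, 16.2]
force: [1.0, -0.5, -0.4]
gripper_width: 91.2
gripper_force: 0.0
```

send_rows --steps '[[[-0.29,0.9,0.01,-0.41,1],[-0.33,0.89,0.02,-0.41,1],[-0.38,0.87,0.01,-0.41,1],[-0.42,0.85,0.02,-0.41,1],[-0.46,0.83,0.01,-0.42,1]]]'

```text
time_s: 9.02
ee_pos: [508.8, -310.5, 196.0]
ee_rot: [-180.0, 0.0, 30.4]
force: [1.0, 0.6, -0.0]
gripper_width: 91.2
gripper_force: 0.0
```

send_rows --steps '[[[0,0,0,0,1],[0,0,0,0,1],[0,0,0,0,1]]]'

```text
time_s: 9.27
ee_pos: [509.0, -308.2, 195.8]
ee_rot: [-179.9, 0.0, 30.2]
force: [-0.6, 0.7, -0.7]
gripper_width: 91.1
gripper_force: 0.0
```

```bash
python3 - <<'E'
from h import *
f=grab("wrist"); W=world(f)
m=np.hypot(W[...,0]-510,W[...,1]+308)<45
for n,z0,z1 in(("grip",79,85),("stud",102,108),("fl",37,43)): print(n,rect(W,(0,0,640,400),z0,z1,m))
E
python3 p.py 510.2 -308.2 47 30.2 0.8 1
```

```text
grip (692, [514.9, -304.3, 82.5], [509.0, -307.6], [35.3, 30.0], 29.6)
stud (305, [509.2, -307.5, 105.4], [509.0, -307.7], [17.4, 17.1], 30.1)
fl (1153, [522.7, -299.8, 40.5], [509.2, -307.6], [63.2, 47.9], 30.3)
9.3 [ 509.2 -307.7  196.1] [-179.9    0.    30.2] w 91.3 gf 0.0 F [-0.5 -0.7 -0.3] q [-32.  21.  89.   0.  71.  27.]
[[[0.0, 0.0, 0.75, 0.0, 1.0], [0.0, 0.01, 0.74, 0.0, 1.0], [0.0, 0.0, 0.75, 0.0, 1.0], [0.01, 0.01, 0.74, 0.0, 1.0], [0.0, 0.0, 0.75, 0.01, 1.0]]]
```

send_rows --steps '[[[0,0,0.75,0,1],[0,0,0.75,0,1],[0,0,0.75,0,1],[0,0,0.74,0,1],[0,0,0.7,0,1]]]'

```text
time_s: 9.73
ee_pos: [509.5, -306.8, 47.8]
ee_rot: [-180.0, -0.0, 30.4]
force: [-0.3, 0.0, -0.3]
gripper_width: 91.3
gripper_force: 0.0
```

send_rows --steps '[[[0,0,0,0,1],[0,0,0,0,0],[0,0,0,0,0],[0,0,0,0,0],[0,0,0,0,0]]]'

```text
time_s: 10.15
ee_pos: [510.6, -309.2, 50.9]
ee_rot: [179.8, -0.1, 30.2]
force: [-0.5, -0.0, 0.0]
gripper_width: 67.5
gripper_force: 0.0
```

send_rows --steps '[[[0,0,0,0,0],[0,0,0,0,0],[0,0,0,0,0],[0,0,0,0,0],[0,0,0,0,0]]]'

```text
time_s: 10.57
ee_pos: [509.4, -308.8, 48.9]
ee_rot: [180.0, -0.0, 30.2]
force: [0.1, -0.1, -0.6]
gripper_width: 34.0
gripper_force: 0.0
```

send_rows --steps '[[[0,0,0,0,0],[0,0,0,0,0],[0,0,0,0,0],[0,0,0,0,0]]]'

```text
time_s: 10.9
ee_pos: [509.3, -308.7, 48.8]
ee_rot: [-180.0, 0.0, 30.2]
force: [-1.0, 0.4, 1.1]
gripper_width: 29.9
gripper_force: 50.0
```

```bash
python3 p.py 509 -308 140 30 0.5 0
```

```text
10.9 [ 509.3 -308.7   48.8] [-180.     0.    30.2] w 29.9 gf 50.0 F [-1.   0.4  1.1] q [-32.  28.  99.  -0.  52.  27.]
[[[0.0, -0.0, -0.46, 0.01, 0.0], [0.0, -0.0, -0.46, 0.01, 0.0], [0.0, -0.01, -0.45, 0.0, 0.0], [0.0, -0.0, -0.46, 0.01, 0.0], [0.0, -0.01, -0.45, 0.0, 0.0]]]
```

send_rows --steps '[[[0,0,-0.46,0,0],[0,0,-0.46,0,0],[0,0,-0.46,0,0],[0,0,-0.46,0,0],[0,0,-0.45,0,0]]]'

```text
time_s: 11.32
ee_pos: [508.7, -308.3, 140.1]
ee_rot: [-179.9, 0.1, 30.2]
force: [-0.3, 0.6, -5.2]
gripper_width: 29.9
gripper_force: 50.0
```

```bash
python3 p.py 597.6 -38.8 140 -12 0.65 0
```

```text
11.3 [ 508.7 -308.3  140.1] [-1.799e+02  1.000e-01  3.020e+01] w 29.9 gf 50.0 F [-0.3  0.6 -5.2] q [-32.  23.  93.  -0.  64.  27.]
[[[0.48, -0.43, 0.0, 0.56, 0.0], [0.45, -0.46, 0.0, 0.56, 0.0], [0.42, -0.49, 0.0, 0.56, 0.0], [0.39, -0.52, 0.0, 0.56, 0.0], [0.35, -0.54, 0.0, 0.56, 0.0]]]
[[[0.32, -0.56, 0.0, 0.56, 0.0], [0.28, -0.58, 0.0, 0.56, 0.0], [0.24, -0.6, 0.0, 0.56, 0.0], [0.19, -0.61, 0.0, 0.55, 0.0], [0.16, -0.63, 0.0, 0.56, 0.0]]]
[[[0.11, -0.64, 0.0, 0.55, 0.0]]]
```

send_rows --steps '[[[0.48,-0.43,0,0.56,0],[0.45,-0.46,0,0.56,0],[0.42,-0.49,0,0.56,0],[0.39,-0.52,0,0.56,0],[0.35,-0.54,0,0.56,0]]]'

```text
time_s: 11.73
ee_pos: [548.9, -184.7, 139.3]
ee_rot: [-179.9, 0.1, 10.8]
force: [1.5, -0.0, -4.2]
gripper_width: 29.8
gripper_force: 50.0
```

send_rows --steps '[[[0.32,-0.56,0,0.56,0],[0.28,-0.58,0,0.56,0],[0.24,-0.6,0,0.56,0],[0.19,-0.61,0,0.55,0],[0.16,-0.63,0,0.56,0]]]'

```text
time_s: 12.15
ee_pos: [589.7, -62.4, 139.1]
ee_rot: [180.0, 0.1, -8.4]
force: [-0.1, -1.1, -4.2]
gripper_width: 29.5
gripper_force: 50.0
```

send_rows --steps '[[[0.11,-0.64,0,0.55,0],[0,0,0,0,0],[0,0,0,0,0],[0,0,0,0,0]]]'

```text
time_s: 12.48
ee_pos: [597.6, -39.2, 139.4]
ee_rot: [179.9, 0.1, -11.9]
force: [-0.0, 0.2, -3.9]
gripper_width: 29.7
gripper_force: 50.0
```

```bash
python3 p.py 597.6 -38.8 100 -12 0.4 0
python3 - <<'E'
from h import *
f=grab("scene"); cv2.imwrite("pics/s3.png",cv2.resize(f["pixels"][100:260,200:400,::-1],None,fx=3,fy=3)); 
W=world(f); print(rect(W,(255,170,345,250),45,51))
m=(np.hypot(W[...,0]-598,W[...,1]+38)<50)&(W[...,2]>80)&(W[...,2]<135)
for a in range(86,140,4):
  print(a,rect(W,(200,80,400,260),a,a+4,m))
E
```

```text
12.5 [597.6 -39.2 139.4] [ 1.799e+02  1.000e-01 -1.190e+01] w 29.7 gf 50.0 F [-0.   0.2 -3.9] q [-5. 24. 93. -0. 64. 97.]
[[[-0.0, -0.0, 0.33, 0.0, 0.0], [-0.0, -0.0, 0.33, 0.01, 0.0], [-0.0, -0.01, 0.33, 0.0, 0.0]]]
(1213, [607.1, -35.2, 47.9], [599.0, -38.9], [93.7, 121.1], 77.0)
86 None
90 (13, [596.9, -27.2, 92.1], [603.6, -31.8], [14.3, 47.1], 51.4)
94 (35, [614.5, -29.2, 96.1], [608.3, -32.4], [24.6, 51.6], 42.0)
98 (51, [615.8, -28.8, 100.3], [607.6, -32.1], [24.7, 51.3], 44.6)
102 (30, [609.8, -27.3, 104.5], [606.9, -31.0], [20.6, 44.7], 44.9)
106 (22, [600.3, -25.4, 108.3], [601.4, -26.0], [3.5, 35.5], 78.1)
110 (26, [602.4, -26.1, 112.3], [600.8, -26.5], [4.4, 41.5], 78.4)
114 (11, [598.3, -25.5, 114.6], [603.2, -25.9], [1.7, 34.0], 76.5)
118 None
122 (31, [625.3, -23.3, 124.2], [614.0, -29.5], [34.6, 71.6], 41.3)
126 (100, [615.1, -23.5, 128.8], [599.9, -39.3], [47.5, 64.1], 77.4)
130 (171, [614.9, -27.3, 131.0], [599.0, -39.7], [48.9, 64.4], 77.1)
134 (7, [614.8, -34.8, 134.3], [614.8, -39.8], [8.0, 28.7], 10.1)
138 None
```

View pics/s3.png

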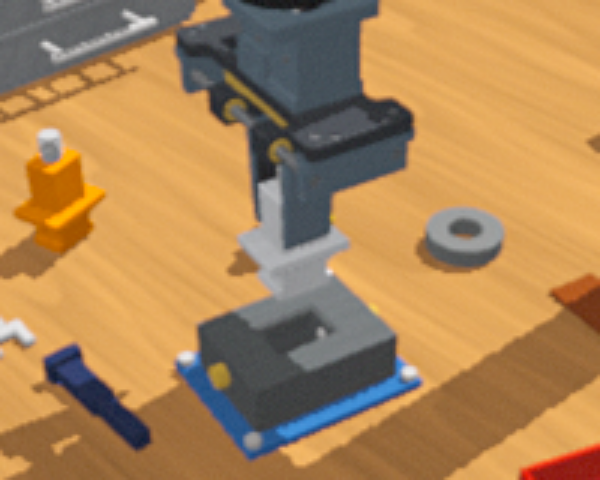

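The silver block hangs upright over the empty socket (crop (295,270) above (300,335)). The flange and fixture centres agree to about 1 mm. Lowering.

send_rows --steps '[[[0,0,0.33,0,0],[0,0,0.33,0,0],[0,0,0.33,0,0],[0,0,0,0,0],[0,0,0,0,0]]]'

```text
time_s: 12.95
ee_pos: [597.5, -39.9, 100.1]
ee_rot: [180.0, 0.1, -12.1]
force: [0.8, 1.2, -4.6]
gripper_width: 29.6
gripper_force: 50.0
```

send_rows --steps '[[[0,0,0.08,0,0],[0,0,0.08,0,0],[0,0,0.08,0,0],[0,0,0,0,0]]]'

```text
time_s: 13.28
ee_pos: [599.0, -39.4, 93.4]
ee_rot: [180.0, -0.2, -12.0]
force: [-3.0, -0.1, 5.2]
gripper_width: 30.1
gripper_force: 50.0
```

send_rows --steps '[[[0,0,0.04,0,0],[0,0,0.04,0,0],[0,0,0,0,0],[0,0,0,0,0]]]'

```text
time_s: 13.62
ee_pos: [599.1, -39.4, 93.0]
ee_rot: [180.0, -0.3, -12.0]
force: [-8.2, -0.6, 19.9]
gripper_width: 29.7
gripper_force: 50.0
```

send_rows --steps '[[[-0.03,0,0,0,0],[0,0,0,0,0],[0,0,0,0,0]]]'

```text
time_s: 13.87
ee_pos: [598.9, -39.3, 92.9]
ee_rot: [180.0, -0.4, -12.0]
force: [-5.9, -0.5, 17.7]
gripper_width: 29.7
gripper_force: 50.0
```

send_rows --steps '[[[-0.04,0,0,0,0],[0,0,0,0,0],[0,0,0,0,0]]]'

```text
time_s: 14.12
ee_pos: [598.6, -39.2, 92.9]
ee_rot: [-180.0, -0.6, -12.0]
force: [-2.3, -1.5, 15.3]
gripper_width: 29.7
gripper_force: 50.0
```

```bash
cat > m.py <<'E'
from h import *
f=grab("scene"); W=world(f)
m=(np.hypot(W[...,0]-598,W[...,1]+38)<50)
for a in (45,): print("fix",rect(W,(200,80,400,260),45,51))
c=f["pixels"].astype(int); sil=(c.min(-1)>120)
q=W[m&sil&(W[...,2]>53)]
h,e=np.histogram(q[:,2],np.arange(52,110,2)); print(dict(zip(e.astype(int).tolist(),h.tolist())))
k=e[h[:25].argmax()]+1
p=W[m&(abs(W[...,2]-k)<3.5)]; A=np.c_[p[:,:2]-[598,-39],np.ones(len(p))]
for _ in range(3):
    s=np.linalg.lstsq(A,p[:,2],rcond=None)[0]; g=abs(A@s-p[:,2])<1; A,p=A[g],p[g]
r=cv2.minAreaRect(p[:,:2].astype(np.float32)); print("flange plane z",s[2].round(2),"slopes deg",np.degrees(s[:2]).round(2),r,len(p))
w=grab("wrist"); V=world(w); mm=(np.hypot(V[...,0]-598,V[...,1]+38)<85)
print("wrist fix",rect(V,(0,0,640,400),46,50,mm))
print("wrist fl",rect(V,(0,0,640,400),k-3,k+3,mm&(np.hypot(V[...,0]-598,V[...,1]+38)<45)))
s=env.state(); print(s["ee_pos"].round(1),s["ee_rot"].round(1),s["force"].round(1))
cv2.imwrite("pics/m%d.png"%int(s["time_s"]*100),np.vstack([cv2.resize(f["pixels"][130:255,230:370],(640,571)),w["pixels"][:,:]])[:,:,::-1][:571])
E
python3 m.py; ls pics
```

```text
fix (1260, [608.2, -34.6, 47.9], [522.5, -308.9], [667.9, 227.3], 64.6)
{52: 13, 54: 18, 56: 13, 58: 12, 60: 10, 62: 12, 64: 11, 66: 11, 68: 3, 70: 1, 72: 0, 74: 0, 76: 11, 78: 26, 80: 28, 82: 97, 84: 99, 86: 18, 88: 6, 90: 4, 92: 8, 94: 5, 96: 3, 98: 8, 100: 8, 102: 5, 104: 5, 106: 10}
flange plane z 83.9 slopes deg [1.33 0.22] ((600.3672485351562, -39.51530075073242), (48.62508773803711, 62.58396530151367), 78.52900695800781) 133
wrist fix (8008, [633.4, -46.4, 48.5], [614.4, -41.5], [90.3, 84.2], 78.1)
wrist fl (2019, [622.1, -43.4, 85.0], [620.5, -43.0], [48.1, 19.3], 78.1)
[598.7 -39.2  92.9] [-180.    -0.6  -12. ] [-2.2 -1.3 15. ]
m1421.png
s1.png
s2.png
s3.png
scene0.png
top0.png
topc.png
w1.png
```

send_rows --steps '[[[0,0,-0.12,0,0],[0,0,-0.1,0,0],[0,0,0,0,0],[0,0,0,0,0],[0,0,0,0,0]]]'

```text
time_s: 14.63
ee_pos: [595.1, -38.3, 96.0]
ee_rot: [180.0, 0.1, -12.0]
force: [-0.2, -0.7, -4.5]
gripper_width: 30.1
gripper_force: 50.0
```

send_rows --steps '[[[0.03,0.01,0,0,0],[0,0,0.05,0,0],[0,0,0.05,0,0],[0,0,0.05,0,0],[0,0,0,0,0]]]'

```text
time_s: 15.05
ee_pos: [596.4, -39.1, 90.0]
ee_rot: [180.0, 0.0, -12.0]
force: [0.6, 0.3, -4.7]
gripper_width: 30.1
gripper_force: 50.0
```

Free entry below the chamfer with no contact force. Continuing down.

send_rows --steps '[[[0,0,0.08,0,0],[0,0,0.08,0,0],[0,0,0.08,0,0],[0,0,0,0,0]]]'

```text
time_s: 15.38
ee_pos: [597.1, -39.1, 81.5]
ee_rot: [-180.0, -0.1, -12.0]
force: [-0.2, 0.1, 0.6]
gripper_width: 29.9
gripper_force: 50.0
```

send_rows --steps '[[[0,0,0.08,0,0],[0,0,0.08,0,0],[0,0,0.08,0,0],[0,0,0,0,0]]]'

```text
time_s: 15.72
ee_pos: [596.9, -39.1, 71.0]
ee_rot: [-180.0, -0.1, -12.0]
force: [2.3, -0.1, -9.0]
gripper_width: 29.5
gripper_force: 50.0
```

send_rows --steps '[[[0,0,0.08,0,0],[0,0,0.08,0,0],[0,0,0,0,0]]]'

```text
time_s: 15.97
ee_pos: [596.4, -39.0, 64.7]
ee_rot: [180.0, 0.0, -12.0]
force: [0.7, -0.2, -3.6]
gripper_width: 29.8
gripper_force: 50.0
```

send_rows --steps '[[[0,0,0.06,0,0],[0,0,0.06,0,0],[0,0,0.05,0,0],[0,0,0,0,0],[0,0,0,0,0]]]'

```text
time_s: 16.38
ee_pos: [596.5, -39.0, 64.6]
ee_rot: [-180.0, -0.1, -12.0]
force: [-10.1, 1.3, 32.6]
gripper_width: 29.6
gripper_force: 50.0
```

```bash
python3 m.py
```

```text
fix (1158, [606.5, -37.3, 47.9], [522.5, -308.7], [665.4, 226.5], 64.7)
{52: 13, 54: 112, 56: 79, 58: 9, 60: 5, 62: 8, 64: 3, 66: 7, 68: 8, 70: 2, 72: 9, 74: 6, 76: 5, 78: 7, 80: 6, 82: 4, 84: 4, 86: 7, 88: 7, 90: 2, 92: 7, 94: 7, 96: 15, 98: 22, 100: 0, 102: 1, 104: 0, 106: 1}
flange plane z 55.68 slopes deg [-0.24 -0.28] ((598.1085205078125, -39.01408386230469), (48.71699523925781, 62.60254669189453), 77.318359375) 123
wrist fix (9944, [634.7, -45.9, 48.5], [596.9, -37.6], [90.4, 119.9], 77.9)
wrist fl (2007, [620.1, -43.3, 56.4], [618.1, -42.9], [48.0, 19.2], 77.8)
[596.5 -39.   64.6] [-1.8e+02 -1.0e-01 -1.2e+01] [-11.2   1.1  33.8]
```

The flange top is at 56 mm and flat, so the block is home. Easing the press, then releasing and retreating.

send_rows --steps '[[[0,0,-0.08,0,0],[0,0,-0.08,0,0],[0,0,0,0,1],[0,0,0,0,1],[0,0,0,0,1]]]'

```text
time_s: 16.9
ee_pos: [596.8, -39.1, 64.4]
ee_rot: [180.0, 0.0, -12.0]
force: [0.4, -0.6, -0.4]
gripper_width: 47.0
gripper_force: 0.0
```

send_rows --steps '[[[0,0,0,0,1],[0,0,0,0,1],[0,0,0,0,1],[0,0,0,0,1],[0,0,0,0,1]]]'

```text
time_s: 17.32
ee_pos: [596.6, -39.1, 64.6]
ee_rot: [180.0, 0.0, -12.0]
force: [-0.5, -0.4, -0.2]
gripper_width: 80.3
gripper_force: 0.0
```

send_rows --steps '[[[0,0,-0.5,0,1],[0,0,-0.7,0,1],[0,0,-0.8,0,1],[0,0,-0.8,0,1],[0,0,-0.6,0,1]]]'

```text
time_s: 17.73
ee_pos: [597.3, -39.1, 203.6]
ee_rot: [-180.0, -0.2, -12.0]
force: [0.3, -0.1, 0.1]
gripper_width: 91.1
gripper_force: 0.0
```

send_rows --steps '[[[0,0,0,0,1],[0,0,0,0,1],[0,0,0,0,1]]]'

```text
time_s: 17.98
ee_pos: [596.0, -39.0, 199.9]
ee_rot: [180.0, 0.1, -12.0]
force: [-0.1, 0.4, 0.1]
gripper_width: 91.3
gripper_force: 0.0
```

```bash
python3 m.py
python3 - <<'E'
from h import *
f=grab("scene"); cv2.imwrite("pics/s4.png",f["pixels"][:,:,::-1])
E
```

```text
fix (1222, [602.2, -41.2, 47.9], [528.6, -302.5], [651.0, 223.9], 68.0)
{52: 14, 54: 112, 56: 84, 58: 16, 60: 16, 62: 15, 64: 13, 66: 19, 68: 12, 70: 17, 72: 12, 74: 16, 76: 17, 78: 10, 80: 21, 82: 15, 84: 15, 86: 13, 88: 16, 90: 13, 92: 21, 94: 15, 96: 45, 98: 51, 100: 8, 102: 4, 104: 8, 106: 6}
flange plane z 55.78 slopes deg [-0.7  -1.27] ((598.5783081054688, -39.379051208496094), (48.40444564819336, 63.80628204345703), 74.47438049316406) 132
wrist fix (6208, [608.9, -38.5, 48.5], [596.6, -37.8], [90.3, 120.5], 78.2)
wrist fl (1237, [613.4, -43.5, 56.4], [596.3, -38.4], [48.0, 63.3], 78.0)
[595.7 -39.  199. ] [180.    0.2 -12. ] [ 1.   0.1 -0.7]
```

View pics/s4.png

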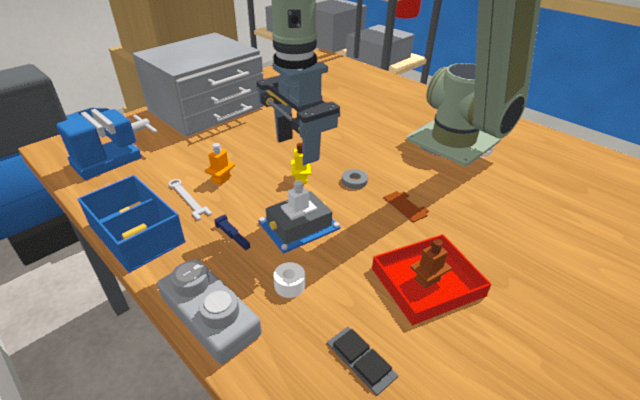

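The silver block sits home in the fixture at (298,205), the worn block stands in the tray at (432,262), and the bystanders have not moved. Handing in.

```bash
python3 -c "
from workcell import env
print(env.job_done())"
```

```text
the job is handed in; nothing more can be done
None
```

The worn block is standing in the scrap tray, the new silver block is fully home in the socket with its flange flat, and the job was handed in at about 18 s; no verdict was returned.

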